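Shoot the lid bolt with its spring catch held down

ROBOT

A 6-joint arm with a two-finger parallel gripper is mounted at the origin on the work surface. World frame = base frame: x ahead of the robot, y to its left, z up, the work surface at z = 0. Lengths are in m, angles in degrees, forces in N, time in s.
With the tool pointing down it reaches from about 0.4 to 0.825 m from the base axis. Payload 7 kg.
Tool frame: the origin (TCP) lies between the finger pads; the fingertips stand 22 mm ahead of it and the grasp point (between the pads) lies 3 mm ahead of it; z points along the fingers, y is the line along which they close (so a half turn about z gives the same grasp; the last joint's range is limited). The gripper opens to 88 mm and grips with 3 to 60 N. Pads are 19 mm wide; open, the fingers measure 130 mm over their backs; the gripper's body (78 mm by 193 mm) begins 47 mm behind the grasp point.
Start: joints at [91.221, 20.546, 0.682, 0, -70.136, -16.507], TCP at [0.178, 0.651, 0.249] pointing down, gripper open.
Joint ranges: [-176.03, 176.03], [-82.01, 121.73], [-58.28, 71.71], [-173.87, 95.51], [-174.79, -0.11], [-173.66, 173.66]. Speed limits (degrees/s): [136.94, 136.94, 172.46, 180, 180, 180].

INTERFACE

Orientations are given as [roll, pitch, yaw] about the fixed x, y, z axes, in that order (R = Rz(yaw) Ry(pitch) Rx(roll)).
In Python, from plant import ctrl gives the robot as it stands.
- The arm moves only by the tool apply_moves, never from a script. Its argument "targets" is a list of rows, each an object with "travel": the shift along the tool's x, y, z in mm, a list of three; "roll": the turn about the tool's z in degrees; "jaw": the finger opening in mm, from 0 to 87.6. In form: [{"travel": [tx, ty, tz], "roll": roll, "jaw": jaw}, ...]. A call has 1 to 10 rows; each row shifts and turns the commanded pose from where the row before left it, along the tool's axes as they then stand; what a row does not reach is not made up. A row lasts 1/10 s, in which the tool goes at most 50 mm and 8.59 degrees, less where a joint would pass 70% of its speed; a pose out of reach is approached as far as the arm can. A call with a gripper value outside its range is refused whole. The fingers move at their own pace and stop on an object; the grip force is fixed at half the most. Time passes only in rows, so rows that do not move let the fingers close. It gives the time, the measured TCP pose, the force, the opening and the grip force at its end, in the units of the state.
- ctrl.get_obs(): the state, without advancing time (a new reading comes with each control period).
- ctrl.snapshot(name): name is "scene" or "top" or "wrist"; returns the picture (384x512x3 uint8, red, green, blue); there is no depth.
- ctrl.calibration(name): a dict with "K" (3x3 intrinsics, pixels), "extrinsics" (4x4, takes a point from camera to world coordinates); the wrist camera has in their place "hand_eye" (4x4, takes a point from camera to tool coordinates, whose origin is the TCP and whose axes are the flange's). Camera axes: x right, y down, z forward; pixel columns grow to the right and rows downward; lengths in m; the calibration is good to about 2 mm. A picture is of the moment at which its call begins: read the wrist's pose just before it. calibration takes no time and is no camera call.
- ctrl.close_job(): hands the job in; it is judged then, once.
The state is a dict: "clock": time; "joint_pos": joint angles; "qvel": joint speeds; "tau": joint torques, N m; "tool_pos": TCP position; "orientation": TCP orientation; "force": force on the tool from outside, world axes, zero at the start; "moment": the same for the moment, N m; "opening": finger opening in m; "gripper_force": force on a finger pad.
Only numpy, scipy, OpenCV 4.12 (cv2) and the standard library are available. Lean on these libraries where they do the work, as an engineer would, in place of code of your own. Each camera call takes 0.05 s, during which the arm holds its last target. There are 200 camera calls.

TASK

Lock the lid of the plywood tool chest: hold the spring catch plate down with one fingertip and keep it down while the other fingertip pushes the bolt fully home into its keeper. Then let the catch spring back up to lock the bolt, and move clear. Leave the lid shut and the things on and around the chest where they are.

Things in the scene. Friction and masses are not known exactly. Their poses are not given: they have to be found in the camera images.
- chest: Low plywood tool chest, 310 (x) by 330 (y) by 70 mm high, screwed to the bench. Origin: centre of its underside; z up. Chest +x points to the lid's hinges (away from the robot at yaw 0), chest +y the way the bolt shoots home. The flush light-wood lid fills most of the top; the 65 mm deck strip along the +y side is fixed. 'Up' below means above the lid's top, 70 mm above the bench.
- lid (a joint): Lid hinge, rad: 0 shut (it lies shut by its own weight, 0.9 kg, and must stay so), grows as the lid is lifted. Pressing down on the lid is harmless.
- bolt (a joint): Steel slide bolt on the lid, m: 0 drawn back, 0.040 fully home (end stop), grows along chest +y. Starts at 0 to 0.004. About 2 N of friction, no spring, stays where left. While the catch is up it can only play within 0 to 0.006, 0.019 to 0.0225 (half-way notch) or 0.0355 to 0.040 (home). Its bar, 16 wide, top 18 mm up, runs +y from the push plate through two guides 24 mm high at chest y +22, +66.
- bolt_push (a point): Centre of the back (-y) face of the bolt's upright push plate, the face to be pushed; 24 mm up; moves with the bolt. The push plate is 26 (x) by 8 (y) mm and spans 2 to 36 mm up. Behind it (-y) there is only bare lid for 90 mm. At bolt 0 it lies at chest (-18, -64) mm.
- bolt_tip (a point): Centre of the end face of the bolt's bar, 140 mm ahead (+y) of the push face, 12 mm up. As the bolt goes home it passes under the keeper, a fixed steel staple on the deck strip centred at chest (-18, +106) mm, 34 (x) by 18 (y), 26 mm high.
- catch (a joint): Spring catch, m: 0 up (locked), 0.010 fully down (end stop), grows as its plate is pressed straight down. It takes about 3 N to start and 7 N fully down, the same anywhere along the plate. The bolt is free once the catch is more than about 0.006 down. Released, it springs up by itself when the bolt is at a notch or home.
- catch_plate: The catch's thumb plate: dark steel flat bar 24 (x) by 108 (y) by 6 mm, parallel to the bolt, its centre line 64 mm to the -x (robot) side of the bolt's. Top 20 mm up, 10 mm when fully down. Long, so that a fingertip can slide along it while pressing, level with the push plate all the way. An 8 mm wide tongue joins its +y end to the bolt. For its position use catch_top, not this origin.
- catch_top (a point): Centre of the thumb plate's top face; moves down with it. At chest (-82, -54) mm, 20 mm up when the catch is up.
- glue: Bystander: white glue bottle, 52 mm diameter, 150 mm high, standing on the bench beyond the chest's +y side. Origin: centre of its underside.
- tin: Bystander: small steel tin, 52 mm diameter, 50 mm high, standing on the chest's deck strip towards the hinge side. Origin: centre of its underside.
- offcut: Bystander: wood offcut 45 by 90 by 20 mm lying on the lid towards the hinges. Origin: centre of its underside.
- driver: Bystander: screwdriver lying on the bench beyond the chest's -y side.

How it is judged (in metres and radians):
On the way, in this order (a step that is already met when the one before it is completed fails the run):
1. a fingertip holds the catch down before the bolt is home (value of joint catch above 0.0055 m and contact force between the fingers and catch_plate above 0.5 N and value of joint bolt below 0.034 m), for 0.1 s.
2. the bolt is home while a fingertip still holds the catch down (value of joint bolt above 0.0355 m and value of joint catch above 0.004 m and contact force between the fingers and catch_plate above 0.5 N), for 0.1 s.
At the end, for the whole second after the job is handed in: The bolt is home (more than 35 of its 40 mm), the catch has sprung up (less than 2 mm down), the lid is shut (under 0.03 rad), and the glue bottle, tin, offcut and screwdriver are within 20 mm of where they stood (value of joint bolt above 0.035 m and value of joint catch below 0.002 m and value of joint lid below 0.03 rad and velocity of joint bolt below 0.005 m/s and distance of each of glue, tin, offcut, driver from where it was at the start of the episode below 0.02 m); the robot touches nothing.
It fails at once if the catch was let up with the bolt part-way (value of joint bolt between 0.01 and 0.033 m and value of joint catch below 0.003 m).
It fails at once if the lid was lifted (value of joint lid above 0.06 rad).
It fails at once if a bystander was moved or lifted (distance of any of glue, tin, offcut, driver from where it was at the start of the episode above 0.025 m).
It also fails if it takes over 42 s, if anything falls off the work surface, if the arm or the gripper's body presses on something with over 40 N, if the wrist force passes 120 N, or if a joint passes its speed limit or range.

## Working session

There is one attempt and no reset: what is moved stays moved. The work goes in short steps, Python scripts to look and compute and a tool call to move; the robot and the scene stay as the last step left them, time stands still between calls to the robot, and variables do not carry over. Pictures are saved under pics/ and viewed, at most 10 in all, crops included, and the job is handed in when it is done.

Besides the shell and the picture viewer there is one more tool, called after "Call:" by a JSON object that holds its "method" and its "body". apply_moves: Moves the arm, as the interface text tells. Its arguments: {"type":"object","properties":{"targets":{"type":"array","items":{"type":"object","properties":{"travel":{"type":"array","items":{"type":"number"}},"roll":{"type":"number"},"jaw":{"type":"number"}}}}},"required":["targets"]}

```bash
ls; mkdir -p pics
python3 - <<'E'
from plant import ctrl
import cv2,numpy as np
o=ctrl.get_obs();print({k:np.round(v,3).tolist() for k,v in o.items() if k in('clock','tool_pos','orientation','opening','force')})
for n in('top','scene'):
    im=ctrl.snapshot(n);cv2.imwrite(f'pics/{n}0.png',im[:,:,::-1])
    c=ctrl.calibration(n);print(n,np.round(c['K'],2).tolist(),np.round(c['extrinsics'],4).tolist())
print(np.round(ctrl.calibration('wrist')['hand_eye'],4).tolist())
cv2.imwrite('pics/top0x.png',cv2.resize(cv2.imread('pics/top0.png'),(800,600),interpolation=cv2.INTER_CUBIC))
E
```

```text
pics
{'clock': 0.0, 'tool_pos': [0.178, 0.651, 0.248], 'orientation': [179.902, -0.009, -15.289], 'force': [-0.23, 0.649, -0.105], 'opening': 0.088}
top [[459.59, 0.0, 264.43], [0.0, 459.59, 195.21], [0.0, 0.0, 1.0]] [[0.017, -0.9997, 0.0192, 0.5587], [-0.9998, -0.0169, 0.0051, 0.0414], [-0.0048, -0.0192, -0.9998, 1.1108], [0.0, 0.0, 0.0, 1.0]]
scene [[354.97, 0.0, 260.85], [0.0, 354.97, 189.05], [0.0, 0.0, 1.0]] [[0.2444, 0.8241, -0.511, 1.0093], [0.9696, -0.2004, 0.1407, -0.0913], [0.0135, -0.5298, -0.848, 0.7865], [0.0, 0.0, 0.0, 1.0]]
[[-0.0013, -0.9521, -0.3059, 0.0851], [1.0, -0.0013, -0.0001, -0.001], [-0.0003, -0.3059, 0.9521, -0.1362], [0.0, 0.0, 0.0, 1.0]]
```

View pics/top0x.png

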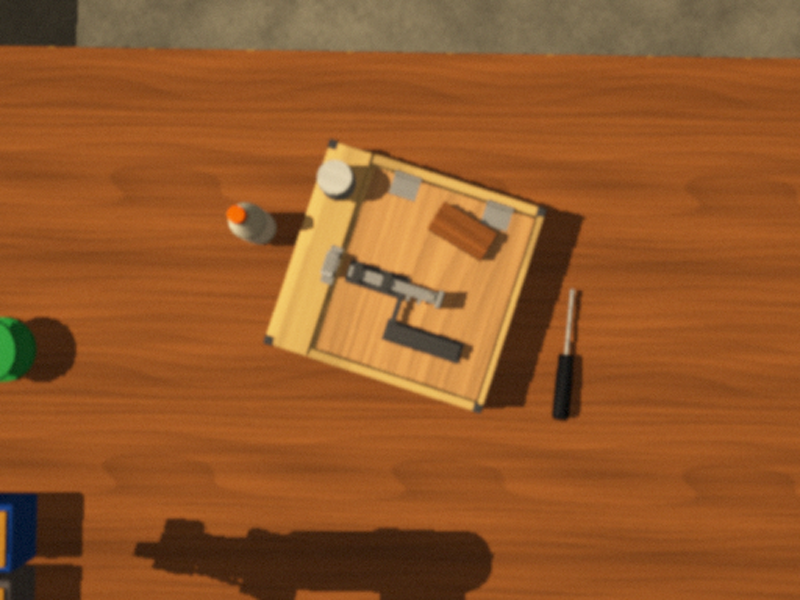

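View pics/scene0.png

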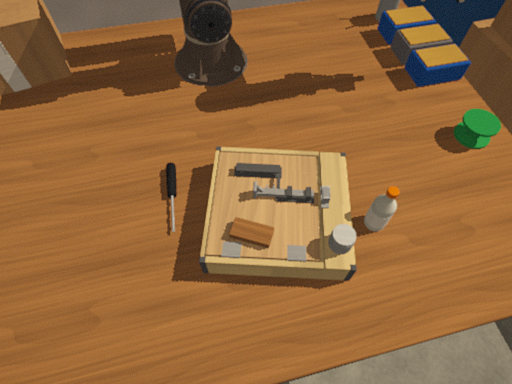

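The top view shows the chest at yaw of about -17°: corners near (333,144), (543,211), (479,408), (268,341) in the 800x600 picture, with the catch plate around (423,340) and the push plate around (437,298). The screwdriver lies to the right and the glue bottle to the left, both clear. I'll enlarge a crop to measure.

```bash
cat > h.py <<'E'
from plant import ctrl
import cv2,numpy as np
from scipy.spatial.transform import Rotation as R
def T_tool(o):
    T=np.eye(4);T[:3,:3]=R.from_euler('xyz',o['orientation'],degrees=True).as_matrix();T[:3,3]=o['tool_pos'];return T
def ray(K,T,uv,z):
    d=T[:3,:3]@np.linalg.solve(K,[uv[0],uv[1],1]);return T[:3,3]+d*(z-T[2,3])/d[2]
def proj(K,T,p):
    c=np.linalg.inv(T)@np.append(p,1);q=K@c[:3];return q[:2]/q[2]
def chestT(x,y,yaw):
    T=np.eye(4);T[:3,:3]=R.from_euler('z',yaw,degrees=True).as_matrix();T[:2,3]=x,y;return T
E
python3 - <<'E'
from h import *
c=ctrl.calibration('top');K,T=np.array(c['K']),np.array(c['extrinsics'])
im=cv2.imread('pics/top0.png')
P=[ray(K,T,((u+.5)/1.5625-.5,(v+.5)/1.5625-.5),.07) for u,v in((333,144),(543,211),(479,408),(268,341))]
P=np.array(P);ctr=P.mean(0);print(P.round(4).tolist(),ctr)
print([np.linalg.norm(P[i]-P[i-1]).round(4) for i in range(4)])
d=P[0]-P[1]+P[3]-P[2];yaw=np.degrees(np.arctan2(d[1],d[0]))-90;print('yaw',yaw)
C=chestT(ctr[0],ctr[1],yaw)
x0,y0,s=165,85,4
cr=cv2.resize(im[y0:y0+150,x0:x0+200],None,fx=s,fy=s,interpolation=cv2.INTER_CUBIC)
for p in [(-.155,-.165,.07),(-.155,.165,.07),(.155,-.165,.07),(.155,.165,.07),(-.018,-.064,.106),(-.082,-.054,.09),(-.018,.106,.096),(-.094,-.108,.09),(-.094,0,.09),(-.07,-.108,.09),(-.07,0,.09)]:
    q=proj(K,T,(C@np.append(p,1))[:3]);cv2.drawMarker(cr,tuple(int(v) for v in ((q-[x0,y0]+.5)*s)),(0,255,0),0,9)
cv2.imwrite('pics/crop1.png',cr)
E
```

```text
[[0.8116, 0.1678, 0.07], [0.7187, -0.1391, 0.07], [0.4318, -0.0506, 0.07], [0.5233, 0.2566, 0.07]] [0.62136336 0.05869971 0.07      ]
[np.float64(0.3017), np.float64(0.3207), np.float64(0.3003), np.float64(0.3205)]
yaw -16.711851509980306
```

View pics/crop1.png

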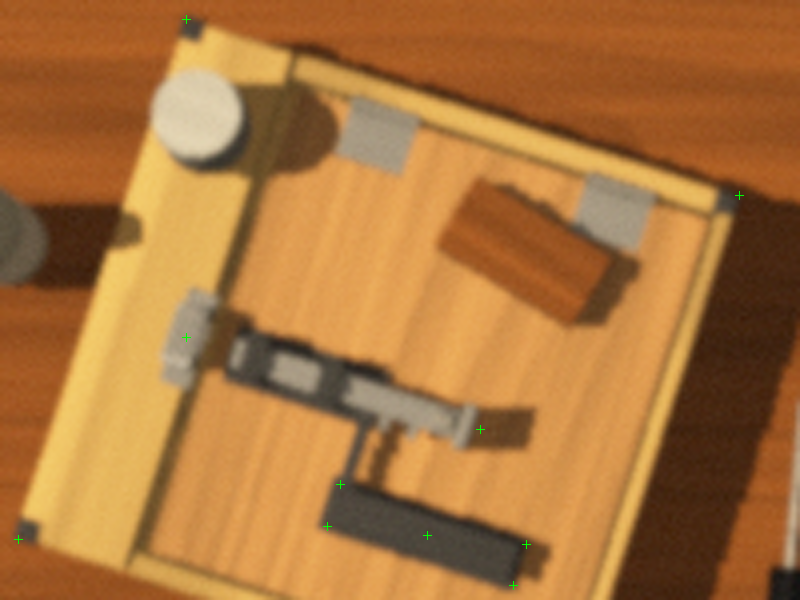

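The crop shows my projected model points landing on the chest features: catch plate corners near (338,482), (524,540), (508,586), and the push plate near (473,427). The offset is about 2 mm along chest +y. Next I move above the start point with the tool turned.

Call:
{"method": "apply_moves", "body": {"targets": [{"travel": [26.6,26.8,0],"roll": 0,"jaw": 48},{"travel": [26.6,26.8,0],"roll": 0,"jaw": 48},{"travel": [26.6,26.8,0],"roll": 0,"jaw": 48},{"travel": [26.6,26.8,0],"roll": 0,"jaw": 48},{"travel": [26.6,26.8,0],"roll": 0,"jaw": 48},{"travel": [26.6,26.8,0],"roll": 0,"jaw": 48},{"travel": [26.6,26.8,0],"roll": 0,"jaw": 48},{"travel": [26.6,26.8,0],"roll": 0,"jaw": 48},{"travel": [26.6,26.8,0],"roll": 0,"jaw": 48},{"travel": [26.6,26.8,0],"roll": 0,"jaw": 48}]}}

```text
clock: 1.1
tool_pos: [0.3642, 0.3209, 0.2484]
orientation: [180.0, 0.0, -15.3]
force: [1.6, -0.4, 0.0]
opening: 0.0483
gripper_force: 0.0
```

Call:
{"method": "apply_moves", "body": {"targets": [{"travel": [26.6,26.8,0],"roll": 0,"jaw": 48},{"travel": [26.6,26.8,0],"roll": 0,"jaw": 48},{"travel": [26.6,26.8,0],"roll": 0,"jaw": 48},{"travel": [26.6,26.8,0],"roll": 0,"jaw": 48},{"travel": [26.6,26.8,0],"roll": 0,"jaw": 48},{"travel": [26.6,26.8,0],"roll": 0,"jaw": 48},{"travel": [26.6,26.8,0],"roll": 0,"jaw": 48},{"travel": [26.6,26.8,0],"roll": 0,"jaw": 48},{"travel": [26.6,26.8,0],"roll": 0,"jaw": 48},{"travel": [26.6,26.8,0],"roll": 0,"jaw": 48}]}}

```text
clock: 2.1
tool_pos: [0.5502, -0.0077, 0.2483]
orientation: [180.0, 0.0, -15.3]
force: [1.4, 2.0, 0.1]
opening: 0.048
gripper_force: 0.0
```

Call:
{"method": "apply_moves", "body": {"targets": [{"travel": [0,0,4],"roll": 8.3,"jaw": 48},{"travel": [0,0,8],"roll": 8.3,"jaw": 48},{"travel": [0,0,8],"roll": 8.3,"jaw": 48},{"travel": [0,0,8],"roll": 8.3,"jaw": 48},{"travel": [0,0,8],"roll": 8.3,"jaw": 48},{"travel": [0,0,8],"roll": 8.3,"jaw": 48},{"travel": [0,0,8],"roll": 8.3,"jaw": 48},{"travel": [0,0,8],"roll": 8.3,"jaw": 48},{"travel": [0,0,8],"roll": 8.3,"jaw": 48},{"travel": [0,0,8],"roll": 8.3,"jaw": 48}]}}

```text
clock: 3.1
tool_pos: [0.5496, -0.0063, 0.1719]
orientation: [180.0, -0.0, -98.6]
force: [-0.4, 1.2, 0.3]
opening: 0.0481
gripper_force: 0.0
```

Call:
{"method": "apply_moves", "body": {"targets": [{"travel": [0,0,8],"roll": 8.4,"jaw": 48},{"travel": [0,0,0],"roll": 0,"jaw": 48},{"travel": [0,0,0],"roll": 0,"jaw": 48}]}}

```text
clock: 3.4
tool_pos: [0.5498, -0.0063, 0.1645]
orientation: [180.0, -0.0, -106.4]
force: [0.2, -0.5, 0.4]
opening: 0.048
gripper_force: 0.0
```

Run:
```python
from h import *
o=ctrl.get_obs();im=ctrl.snapshot('wrist')
c=ctrl.calibration('wrist');K=np.array(c['K']);T=T_tool(o)@np.array(c['hand_eye'])
print(o['clock'],o['tool_pos'],o['orientation'],o['opening'],o['force'],o['joint_pos'])
C=chestT(.6214+.0006,.0587+.0019,-16.71)
np.savez('w1.npz',K=K,T=T)
cv2.imwrite('pics/w1raw.png',im[:,:,::-1])
cr=cv2.resize(im[:,:,::-1],(800,600),interpolation=cv2.INTER_CUBIC)
for p in [(-.018,-.064,.106),(-.018,-.064,.094),(-.082,-.054,.09),(-.018,.106,.096),(-.094,-.108,.09),(-.094,0,.09),(-.07,-.108,.09),(-.07,0,.09)]:
    q=proj(K,T,(C@np.append(p,1))[:3]);cv2.drawMarker(cr,tuple(int(v) for v in (q+.5)*1.5625),(0,255,0),0,9)
cv2.imwrite('pics/w1.png',cr)
```

```text
3.4 [ 0.54975244 -0.00628628  0.164496  ] [ 1.79974466e+02 -2.51697081e-02 -1.06432354e+02] 0.047953430995404084 [ 0.20726904 -0.5150014   0.35207037] [ 1.97661755e+01  1.29447449e+01 -2.18566150e+01  6.36781628e-03
 -5.52341108e+01 -3.62021678e+01]
```

View pics/w1.png

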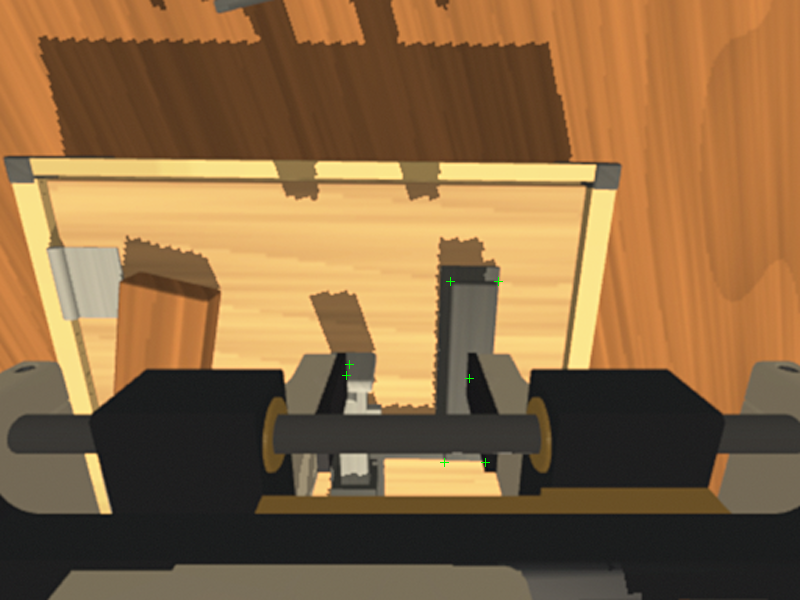

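The wrist view shows the catch plate's -y top edge at (450–497, 283), within 1 mm of the prediction. The push plate's top edge is near (349,380), so the bolt is out about 2 mm. The right finger is over the catch plate and the left finger is behind the push plate, so I descend.

Call:
{"method": "apply_moves", "body": {"targets": [{"travel": [0,0,10],"roll": 0.3,"jaw": 48},{"travel": [0,0,12],"roll": 0,"jaw": 48},{"travel": [0,0,12],"roll": 0,"jaw": 48},{"travel": [0,0,8],"roll": 0,"jaw": 48},{"travel": [0,0,5],"roll": 0,"jaw": 48},{"travel": [0,0,3],"roll": 0,"jaw": 48},{"travel": [0,0,0],"roll": 0,"jaw": 48},{"travel": [0,0,0],"roll": 0,"jaw": 48}]}}

```text
clock: 4.25
tool_pos: [0.5501, -0.0061, 0.1148]
orientation: [-180.0, 0.0, -107.0]
force: [0.5, -0.8, 0.4]
opening: 0.048
gripper_force: 0.0
```

Call:
{"method": "apply_moves", "body": {"targets": [{"travel": [0,0,2],"roll": 0,"jaw": 48},{"travel": [0,0,2],"roll": 0,"jaw": 48},{"travel": [0,0,2],"roll": 0,"jaw": 48},{"travel": [0,0,0],"roll": 0,"jaw": 48},{"travel": [0,0,0],"roll": 0,"jaw": 48}]}}

```text
clock: 4.75
tool_pos: [0.5502, -0.0061, 0.1089]
orientation: [-180.0, 0.0, -107.0]
force: [1.5, -0.4, 3.2]
opening: 0.0478
gripper_force: 1.9
```

Call:
{"method": "apply_moves", "body": {"targets": [{"travel": [0,0,2],"roll": 0,"jaw": 48},{"travel": [0,0,2],"roll": 0,"jaw": 48},{"travel": [0,0,0],"roll": 0,"jaw": 48},{"travel": [0,0,0],"roll": 0,"jaw": 48}]}}

```text
clock: 5.15
tool_pos: [0.5502, -0.0061, 0.1048]
orientation: [-180.0, 0.0, -107.0]
force: [1.2, -0.3, 5.6]
opening: 0.0479
gripper_force: 2.7
```

Call:
{"method": "apply_moves", "body": {"targets": [{"travel": [0,0,2],"roll": 0,"jaw": 48},{"travel": [0,0,0],"roll": 0,"jaw": 48},{"travel": [0,0,0],"roll": 0,"jaw": 48},{"travel": [0,0,0],"roll": 0,"jaw": 48}]}}

```text
clock: 5.55
tool_pos: [0.5502, -0.0061, 0.1028]
orientation: [-180.0, 0.0, -107.0]
force: [-0.1, 1.3, 6.0]
opening: 0.0481
gripper_force: 3.1
```

Run:
```python
from h import *
im=ctrl.snapshot('wrist')
cv2.imwrite('pics/w2.png',cv2.resize(im[:,:,::-1],(800,600),interpolation=cv2.INTER_CUBIC))
```

```text
(no output)
```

View pics/w2.png

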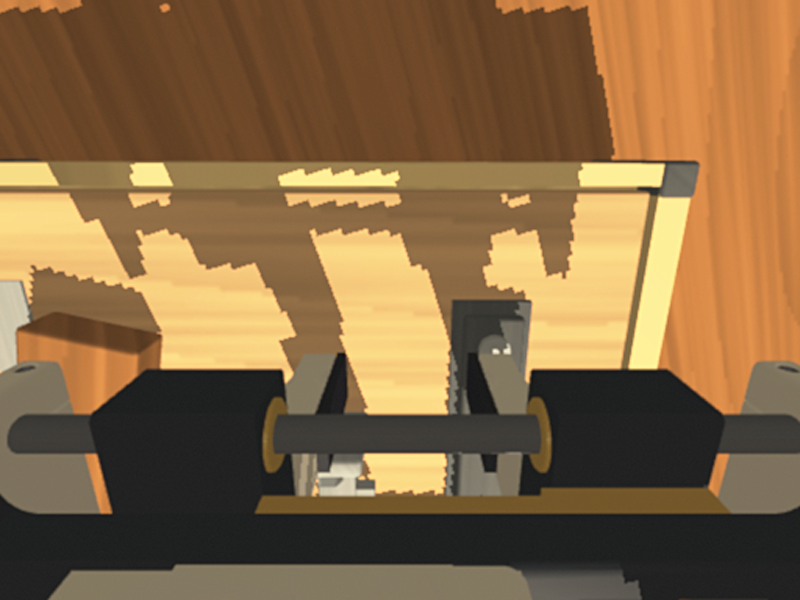

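The view shows the right fingertip at (490,400), pressing near the -y end of the depressed catch plate, and the left finger clear behind the push plate at (340,480). The force is about 6 N, so the catch is down about 9 mm. Now I slide along chest +y (tool -x).

Call:
{"method": "apply_moves", "body": {"targets": [{"travel": [-4,0,0],"roll": 0,"jaw": 48},{"travel": [-4,0,0],"roll": 0,"jaw": 48},{"travel": [-4,0,0],"roll": 0,"jaw": 48},{"travel": [-4,0,0],"roll": 0,"jaw": 48},{"travel": [-4,0,0],"roll": 0,"jaw": 48},{"travel": [0,0,0],"roll": 0,"jaw": 48}]}}

```text
clock: 6.2
tool_pos: [0.555, 0.0121, 0.1025]
orientation: [179.9, -0.1, -107.0]
force: [-1.0, -3.4, 7.3]
opening: 0.0482
gripper_force: 3.3
```

Call:
{"method": "apply_moves", "body": {"targets": [{"travel": [-4,0,0],"roll": 0,"jaw": 48},{"travel": [-4,0,0],"roll": 0,"jaw": 48},{"travel": [-4,0,0],"roll": 0,"jaw": 48},{"travel": [-4,0,0],"roll": 0,"jaw": 48},{"travel": [-4,0,0],"roll": 0,"jaw": 48},{"travel": [0,0,0],"roll": 0,"jaw": 48}]}}

```text
clock: 6.8
tool_pos: [0.5608, 0.0311, 0.1025]
orientation: [179.9, -0.1, -107.0]
force: [-1.5, -4.0, 7.1]
opening: 0.048
gripper_force: 3.4
```

Call:
{"method": "apply_moves", "body": {"targets": [{"travel": [-4,0,0],"roll": 0,"jaw": 48},{"travel": [-4,0,0],"roll": 0,"jaw": 48},{"travel": [0,0,0],"roll": 0,"jaw": 48}]}}

```text
clock: 7.1
tool_pos: [0.5631, 0.0387, 0.1025]
orientation: [179.9, -0.1, -107.0]
force: [-1.7, -4.3, 6.6]
opening: 0.0479
gripper_force: 3.5
```

Call:
{"method": "apply_moves", "body": {"targets": [{"travel": [-2,0,0],"roll": 0,"jaw": 48},{"travel": [-1,0,0],"roll": 0,"jaw": 48},{"travel": [0,0,0],"roll": 0,"jaw": 48}]}}

```text
clock: 7.4
tool_pos: [0.5637, 0.0408, 0.1025]
orientation: [179.9, -0.2, -107.0]
force: [-0.2, -7.6, 7.3]
opening: 0.048
gripper_force: 5.3
```

Call:
{"method": "apply_moves", "body": {"targets": [{"travel": [-1,0,0],"roll": 0,"jaw": 48},{"travel": [-1,0,0],"roll": 0,"jaw": 48},{"travel": [0,0,0],"roll": 0,"jaw": 48},{"travel": [0,0,0],"roll": 0,"jaw": 48}]}}

```text
clock: 7.8
tool_pos: [0.5637, 0.041, 0.1025]
orientation: [179.9, -0.3, -107.1]
force: [-1.6, -14.6, 8.7]
opening: 0.0479
gripper_force: 8.9
```

Run:
```python
from h import *
o=ctrl.get_obs();C=chestT(.6220,.0606,-16.71);print((np.linalg.inv(C)@np.append(o['tool_pos'],1))[:3])
im=ctrl.snapshot('top')
cv2.imwrite('pics/t2.png',cv2.resize(im[100:250,165:365,::-1],(800,600),interpolation=cv2.INTER_CUBIC))
```

```text
[-0.05024743 -0.03551001  0.10247681]
```

View pics/t2.png

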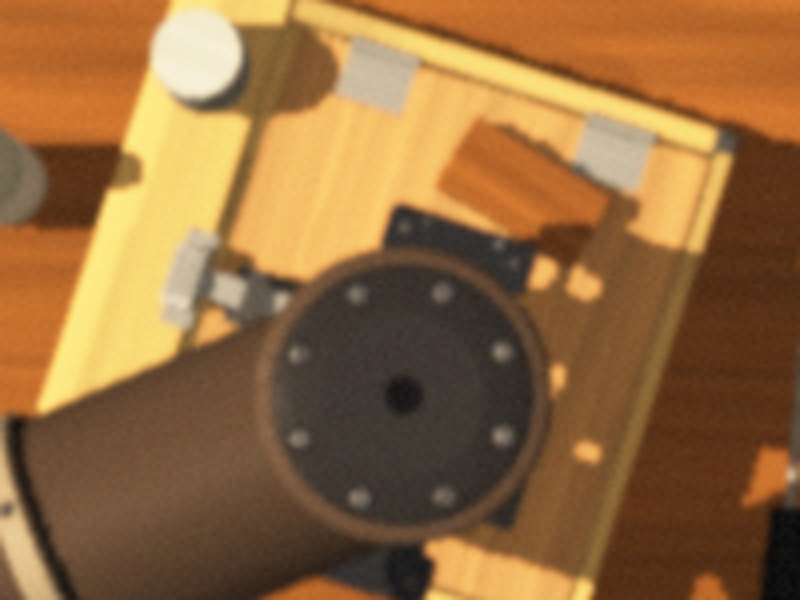

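The view shows the bolt bar running into the keeper at about (215,290). The pushing force rose to 14 N with no further motion, so the bolt is at its end stop. I ease off, then lift.

Call:
{"method": "apply_moves", "body": {"targets": [{"travel": [2,0,0],"roll": 0,"jaw": 48},{"travel": [2,0,0],"roll": 0,"jaw": 48},{"travel": [1,0,0],"roll": 0,"jaw": 48},{"travel": [0,0,-3],"roll": 0,"jaw": 48},{"travel": [0,0,-4],"roll": 0,"jaw": 48},{"travel": [0,0,-6],"roll": 0,"jaw": 48},{"travel": [0,0,-10],"roll": 0,"jaw": 48},{"travel": [0,0,-20],"roll": 0,"jaw": 48},{"travel": [0,0,-30],"roll": 0,"jaw": 48},{"travel": [0,0,-30],"roll": 0,"jaw": 48}]}}

```text
clock: 8.85
tool_pos: [0.5631, 0.0393, 0.2065]
orientation: [179.9, -0.1, -107.0]
force: [1.3, 0.1, 0.7]
opening: 0.048
gripper_force: 0.0
```

Call:
{"method": "apply_moves", "body": {"targets": [{"travel": [20,0,-20],"roll": 0,"jaw": 48},{"travel": [40,0,0],"roll": 0,"jaw": 48},{"travel": [40,0,0],"roll": 0,"jaw": 48},{"travel": [40,0,0],"roll": 0,"jaw": 48},{"travel": [40,0,0],"roll": 0,"jaw": 48},{"travel": [20,0,0],"roll": 0,"jaw": 48},{"travel": [0,0,0],"roll": 0,"jaw": 48},{"travel": [0,0,0],"roll": 0,"jaw": 48}]}}

```text
clock: 9.65
tool_pos: [0.505, -0.152, 0.2258]
orientation: [180.0, -0.0, -107.1]
force: [0.5, 0.2, 1.1]
opening: 0.048
gripper_force: 0.0
```

Run:
```python
from h import *
for n,(x0,y0) in {'top':(165,100)}.items():
    im=ctrl.snapshot(n)
    cr=cv2.resize(im[100:250,165:365,::-1],(800,600),interpolation=cv2.INTER_CUBIC)
    c=ctrl.calibration(n);K,T=np.array(c['K']),np.array(c['extrinsics']);C=chestT(.6220,.0606,-16.71)
    for p in [(-.018,-.024,.106),(-.094,-.108,.09),(-.094,0,.09),(-.07,-.108,.09),(-.07,0,.09)]:
        q=proj(K,T,(C@np.append(p,1))[:3]);cv2.drawMarker(cr,tuple(int(v) for v in ((q-[x0,y0]+.5)*4)),(0,255,0),0,9)
cv2.imwrite('pics/t3.png',cr)
```

```text
(no output)
```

View pics/t3.png

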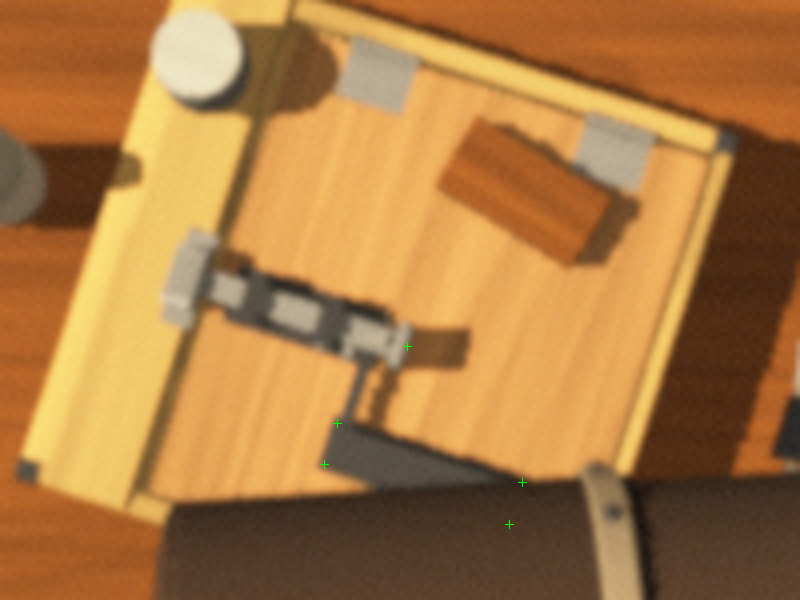

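The push plate's back face is at (408,346), which matches 40 mm home. The visible catch plate corners match the raised height, the bystanders are unmoved and the arm is clear. I'm handing in.

```bash
python3 -c "
from plant import ctrl
print(ctrl.close_job())"
```

```text
the job is handed in; nothing more can be done
None
```

The job is handed in with the bolt pushed to its end stop in the keeper, the catch back up, the lid shut, the chest and the tin, glue and offcut looking unmoved in the last picture (the screwdriver was mostly out of frame), and the arm clear; no verdict was returned.

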